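Set up the specimen intake counter

ROBOT

A 6-joint arm with a two-finger parallel gripper is mounted at the origin on the work surface. World frame = base frame: x ahead of the robot, y to its left, z up, the work surface at z = 0. Lengths are in m, angles in degrees, forces in N, time in s.
With the tool pointing down it reaches from about 0.325 to 0.85 m from the base axis. Payload 15.5 kg.
Tool frame: the origin (TCP) lies midway between the tips of the shut fingers; the grasp point (between the pads) lies 19 mm behind it; z points along the fingers, y is the line along which they close (so a half turn about z gives the same grasp; the last joint's range is limited). The gripper opens to 91 mm and grips with 3 to 60 N. Pads are 32 mm wide; open, the fingers measure 118 mm over their backs; the gripper's body (76 mm by 178 mm) begins 60 mm behind the grasp point.
Start: joints at [-69.7, 28.281, 77.091, -0, 74.628, -5.472], TCP at [0.272, -0.563, 0.214] pointing down, gripper open.
Joint ranges: [-166.48, 166.48], [-47.26, 123.95], [12.59, 153.08], [-70.14, 250.14], [6.76, 159.57], [-176.63, 176.63]. Speed limits (degrees/s): [108.29, 108.29, 147.25, 172.46, 172.46, 172.46].

INTERFACE

Orientations are given as a 3x3 rotation matrix whose columns are the frame's x, y, z axes.
In Python, from bench import ctrl gives the robot as it stands. The module is installed in compiled form; this text tells all that it offers. Calls block until the motion is done:
- ctrl.goto(position, orientation): joint-space move of the TCP to a pose.
- ctrl.move_l(position, vel=0.15, ori=None, contact_N=None): straight line of the TCP; ori=None keeps the orientation; vel is the mean speed in m/s. With contact_N (N) it stops when the force on the tool has changed by that much, and returns True; else False.
- ctrl.movej(angles): joint-space move.
- ctrl.command_gripper(opening): opening from 0.0 (shut) to 1.0 (fully open); the grip force is fixed at half the most; returns when the fingers have stopped.
- ctrl.sleep(seconds).
- ctrl.ik(position, orientation): joint angles nearest the present ones, or None.
- ctrl.read_camera(name): name is "side" or "top"; returns the picture (400x640x3 uint8, blue, green, red); there is no depth.
- ctrl.camera_params(name): a dict with "fx", "fy", "cx", "cy" (pixels), "pose" (4x4, takes a point from camera to world coordinates). Camera axes: x right, y up, looking along -z (the intrinsics and any distortion apply to the point x, -y, -z); pixel columns grow to the right and rows downward; lengths in m; the calibration is good to about 2 mm. A picture is of the moment at which its call begins. camera_params takes no time and is no camera call.
A pose or a line that the arm cannot do raises ctrl.MotionError and nothing moves.
- ctrl.sign_off(): hands the job in; it is judged then, once.
Readings, each from a call of its own:
- ctrl.current_t(): time.
- ctrl.current_q(): joint angles.
- ctrl.current_dq(): joint speeds.
- ctrl.current_effort(): joint torques, N m.
- ctrl.current_tool_pos(): TCP position.
- ctrl.current_eef_rot(): TCP orientation.
- ctrl.current_contact_force(): force on the tool from outside, world axes, zero at the start.
- ctrl.current_wrist_torque(): the same for the moment, N m.
- ctrl.current_grip_width(): opening from 0.0 (shut) to 1.0 (fully open).
- ctrl.current_grasp_force(): force on a finger pad.
Only numpy, scipy, OpenCV 4.12 (cv2) and the standard library are available. Lean on these libraries where they do the work, as an engineer would, in place of code of your own. Each camera call takes 0.05 s, during which the arm holds its last target. There are 200 camera calls.

TASK

Get the specimen counter ready for a batch: first hang the green sign bracket by its eye on the peg of the grey stand, its loop pointing out the same way as the peg, then hang the white slip basket by its hook on the bracket's lower front loop. After that put the sample pots that are there upright into the rack in the order of the holes: red cap in hole 1, then yellow in 2, green in 3, blue in 4, black in 5 (the hole of a missing pot stays empty). Let go of everything, and leave the other things on the desk where they are.

Things in the scene. Friction and masses are not known exactly. Their poses are not given: they have to be found in the camera images.
- stand: fixed grey stand: an upright open frame 68 wide (y), 16 thick, 262 high (two posts 12 wide and a top bar), on a low foot behind it (+x). Origin at the foot of the frame's front face, midway between the posts, z up; the front faces its own -x. A steel peg 9 in diameter sticks out of the middle of the top bar along -x
- peg (a point): point on the top of the straight part of the stand's peg, 15 in front of the frame, 270 above the table; axes as the stand's. The peg runs 30 straight out along -x, then bends upward: the upturned end is 281 above the table and ends 41 in front of the frame
- bracket_tab (a point): centre of the white grip tab, 12 thick (x) x 30 wide (y) x 50 high, on top of the green sign bracket (about 220 g), a loose upright plate standing on its loop. Tab centre 168 above the bracket's underside. z up, front is -x. Under the tab is the eye, under that the panel, 8 thick, 70 wide, 87 high
- bracket_eye (a point): middle of the underside of the roof of the bracket's eye, 35 below the tab's centre: rests on the peg's top when hung. The eye is open front to back (along x), 54 wide, 46 high in the middle; its roof slopes 20 degrees down to both sides, so it centres itself on a peg. Axes as bracket_tab's
- bracket_loop (a point): top of the middle of the front cross bar (along y) of the bracket's lower loop: a level rectangle of steel wire 8 in diameter at the bracket's bottom, reaching 85 forward (-x) from the panel, 48 wide inside. Point 125 below the eye's roof. Axes as bracket_tab's. Hung, the bracket leans a few degrees back against the posts
- basket_tab (a point): centre of the orange grip tab, 14 (x) x 24 (y) x 42 high, of the slip basket (about 120 g): a white open box 70 (x) x 90 (y) x 40 high, with a wire bail that carries an orange hook and on top of it this tab. Tab centre 133 above the basket's underside. z up
- basket_hook (a point): middle of the underside of the basket hook's top, 28 below the tab's centre, 105 above the underside: rests on the bar it hangs from. The hook is 24 wide (y), opens downward, 24 between its legs at -x and +x, so it goes over a bar along y. The free leg (+x) ends 23 below this point, the other joins the bail. Axes as basket_tab's
- pot_red_c (a point): centre (35 above its underside) of the sample pot with the red cap, which may be absent: a round white pot, body 44 in diameter and 50 high, under a red cap 48 in diameter and 20 high; 70 high in all, 90 g, heavy at the bottom, z up
- pot_yellow_c (a point): centre (35 above its underside) of the sample pot with the yellow cap, which may be absent: a round white pot, body 44 in diameter and 50 high, under a yellow cap 48 in diameter and 20 high; 70 high in all, 90 g, heavy at the bottom, z up
- pot_green_c (a point): centre (35 above its underside) of the sample pot with the green cap, which may be absent: a round white pot, body 44 in diameter and 50 high, under a green cap 48 in diameter and 20 high; 70 high in all, 90 g, heavy at the bottom, z up
- pot_blue_c (a point): centre (35 above its underside) of the sample pot with the blue cap, which may be absent: a round white pot, body 44 in diameter and 50 high, under a blue cap 48 in diameter and 20 high; 70 high in all, 90 g, heavy at the bottom, z up
- pot_black_c (a point): centre (35 above its underside) of the sample pot with the black cap, which may be absent: a round white pot, body 44 in diameter and 50 high, under a black cap 48 in diameter and 20 high; 70 high in all, 90 g, heavy at the bottom, z up
- hole1 (a point): middle of the mouth of hole 1 of the fixed blue rack (80 x 340, 38 high; z up, its holes in a row along its y, 66 apart), marked with 1 white dot on the robot's side; hole 1 is at the +y end. A square pocket 51 wide with sides along the rack's x and y, 28 deep: a pot that stands in it has its centre 7 above this point
- hole2 (a point): middle of the mouth of hole 2 of the fixed blue rack (80 x 340, 38 high; z up, its holes in a row along its y, 66 apart), marked with 2 white dots on the robot's side; hole 1 is at the +y end. A square pocket 51 wide with sides along the rack's x and y, 28 deep: a pot that stands in it has its centre 7 above this point
- hole3 (a point): middle of the mouth of hole 3 of the fixed blue rack (80 x 340, 38 high; z up, its holes in a row along its y, 66 apart), marked with 3 white dots on the robot's side; hole 1 is at the +y end. A square pocket 51 wide with sides along the rack's x and y, 28 deep: a pot that stands in it has its centre 7 above this point
- hole4 (a point): middle of the mouth of hole 4 of the fixed blue rack (80 x 340, 38 high; z up, its holes in a row along its y, 66 apart), marked with 4 white dots on the robot's side; hole 1 is at the +y end. A square pocket 51 wide with sides along the rack's x and y, 28 deep: a pot that stands in it has its centre 7 above this point
- hole5 (a point): middle of the mouth of hole 5 of the fixed blue rack (80 x 340, 38 high; z up, its holes in a row along its y, 66 apart), marked with 5 white dots on the robot's side; hole 1 is at the +y end. A square pocket 51 wide with sides along the rack's x and y, 28 deep: a pot that stands in it has its centre 7 above this point
- stamp: bystander, to be left where it is: red hand stamp, 40 across, 66 high; origin at the centre of its underside
- notes: bystander, to be left where it is: block of yellow notes, 76 x 76 x 30; origin at the centre of its underside
Not all that is in view belongs to the job. Leave any orange or pink look-alike of the part that bears pot_green_c alone.

How it is judged (in metres and radians):
On the way, in this order (a step that is already met when the one before it is completed fails the run):
1. the green bracket hangs by its eye on the stand's peg, let go (x of bracket_eye in the frame of peg between -0.02 and 0.014 m and y of bracket_eye in the frame of peg between -0.018 and 0.018 m and z of bracket_eye in the frame of peg between -0.012 and 0.01 m and angle between bracket_eye's own z axis and vertical below 0.25 rad and contact force between bracket and stand above 0.3 N and contact force between the fingers and bracket below 0.05 N), for 0.2 s.
2. the basket hangs by its hook on the bracket's lower loop, let go (x of bracket_eye in the frame of peg between -0.02 and 0.014 m and y of bracket_eye in the frame of peg between -0.018 and 0.018 m and z of bracket_eye in the frame of peg between -0.012 and 0.01 m and angle between bracket_eye's own z axis and vertical below 0.25 rad and contact force between bracket and stand above 0.3 N and x of basket_hook in the frame of bracket_loop between -0.016 and 0.016 m and y of basket_hook in the frame of bracket_loop between -0.022 and 0.022 m and z of basket_hook in the frame of bracket_loop between -0.01 and 0.012 m and angle between basket_hook's own z axis and vertical below 0.3 rad and contact force between basket and bracket above 0.2 N and contact force between the fingers and basket below 0.05 N), for 0.2 s.
3. the red-capped pot stands in hole 1, let go (skipped if there is no such pot) (horizontal distance between pot_red_c and hole1 below 0.008 m and z of pot_red_c in the frame of hole1 between -0.004 and 0.011 m and angle between pot_red_c's own z axis and vertical below 0.12 rad and contact force between the fingers and pot_red below 0.05 N), for 0.2 s.
4. the yellow-capped pot stands in hole 2, let go (skipped if there is no such pot) (horizontal distance between pot_yellow_c and hole2 below 0.008 m and z of pot_yellow_c in the frame of hole2 between -0.004 and 0.011 m and angle between pot_yellow_c's own z axis and vertical below 0.12 rad and contact force between the fingers and pot_yellow below 0.05 N), for 0.2 s.
5. the green-capped pot stands in hole 3, let go (skipped if there is no such pot) (horizontal distance between pot_green_c and hole3 below 0.008 m and z of pot_green_c in the frame of hole3 between -0.004 and 0.011 m and angle between pot_green_c's own z axis and vertical below 0.12 rad and contact force between the fingers and pot_green below 0.05 N), for 0.2 s.
6. the blue-capped pot stands in hole 4, let go (skipped if there is no such pot) (horizontal distance between pot_blue_c and hole4 below 0.008 m and z of pot_blue_c in the frame of hole4 between -0.004 and 0.011 m and angle between pot_blue_c's own z axis and vertical below 0.12 rad and contact force between the fingers and pot_blue below 0.05 N), for 0.2 s.
7. the black-capped pot stands in hole 5, let go (skipped if there is no such pot) (horizontal distance between pot_black_c and hole5 below 0.008 m and z of pot_black_c in the frame of hole5 between -0.004 and 0.011 m and angle between pot_black_c's own z axis and vertical below 0.12 rad and contact force between the fingers and pot_black below 0.05 N), for 0.2 s.
At the end, for the whole second after the job is handed in: Bracket eye on the straight part of the peg (18 mm sideways), within 14 deg of upright; basket hook on the loop's cross bar (16 mm across, 22 mm along), within 17 deg; each pot present down in its own hole, 8 mm from its middle, within 7 deg; all let go and at rest (x of bracket_eye in the frame of peg between -0.02 and 0.014 m and y of bracket_eye in the frame of peg between -0.018 and 0.018 m and z of bracket_eye in the frame of peg between -0.012 and 0.01 m and angle between bracket_eye's own z axis and vertical below 0.25 rad and contact force between bracket and stand above 0.3 N and x of basket_hook in the frame of bracket_loop between -0.016 and 0.016 m and y of basket_hook in the frame of bracket_loop between -0.022 and 0.022 m and z of basket_hook in the frame of bracket_loop between -0.01 and 0.012 m and angle between basket_hook's own z axis and vertical below 0.3 rad and contact force between basket and bracket above 0.2 N and horizontal distance between pot_red_c and hole1 below 0.008 m and z of pot_red_c in the frame of hole1 between -0.004 and 0.011 m and angle between each of pot_red_c, pot_yellow_c, pot_green_c, pot_blue_c, pot_black_c's own z axis and vertical below 0.12 rad and linear speed of each of pot_red, pot_yellow, pot_green, pot_blue, pot_black, bracket, basket below 0.05 m/s and horizontal distance between pot_yellow_c and hole2 below 0.008 m and z of pot_yellow_c in the frame of hole2 between -0.004 and 0.011 m and horizontal distance between pot_green_c and hole3 below 0.008 m and z of pot_green_c in the frame of hole3 between -0.004 and 0.011 m and horizontal distance between pot_blue_c and hole4 below 0.008 m and z of pot_blue_c in the frame of hole4 between -0.004 and 0.011 m and horizontal distance between pot_black_c and hole5 below 0.008 m and z of pot_black_c in the frame of hole5 between -0.004 and 0.011 m); the robot touches nothing.
It fails at once if one of the desk's other things (stamp, notes) is pushed more than 30 mm from its place (distance of any of stamp, notes from where it was at the start of the episode above 0.03 m).
Of pot_red, pot_yellow, pot_green, pot_blue, pot_black only 4 to 5 are there at a start; the rules pass over those that are not, and their reading is None.
At some moment in a run one of pot_red, pot_yellow, pot_green, pot_blue, pot_black may be knocked a few centimetres aside while the robot is not near it.
It also fails if it takes over 208 s, if anything falls off the work surface, if the arm or the gripper's body presses on something with over 40 N, if the wrist force passes 120 N, or if a joint passes its speed limit or range.

## Working session

There is one attempt and no reset: what is moved stays moved. The work goes in short steps, each a Python script; the robot and the scene stay as the last script left them, time stands still between calls to the robot, and variables do not carry over. Pictures are saved under pics/ and viewed, at most 14 in all, crops included, and the job is handed in when it is done.

```bash
mkdir -p pics
python3 - <<'E'
from bench import ctrl
import cv2
for n in("side","top"):
    cv2.imwrite(f"pics/{n}0.png",ctrl.read_camera(n)); p=ctrl.camera_params(n); print({k:(v.round(4).tolist() if hasattr(v,'round') and k=='pose' else v) for k,v in p.items()})
print(ctrl.current_t(), ctrl.current_eef_rot())
E
```

```text
{'fx': 418.8168646504102, 'fy': 418.8168646504102, 'cx': 318.03396293726587, 'cy': 196.26652268128177, 'pose': [[-0.9917, 0.0837, -0.0979, 0.3843], [-0.128, -0.728, 0.6736, 0.7729], [-0.0149, 0.6805, 0.7326, 1.0552], [0.0, 0.0, 0.0, 1.0]]}
{'fx': 425.4230288152945, 'fy': 425.4230288152945, 'cx': 318.23675861292736, 'cy': 198.25872650498846, 'pose': [[-0.0171, 0.9768, -0.2135, 0.2044], [-0.9998, -0.0177, -0.0006, -0.0157], [-0.0044, 0.2135, 0.9769, 1.4437], [0.0, 0.0, 0.0, 1.0]]}
0.1 [[ 9.00510011e-01  4.34835107e-01 -3.86268895e-04]
 [ 4.34835269e-01 -9.00509442e-01  1.01687668e-03]
 [ 9.43348927e-05 -1.08367097e-03 -9.99999408e-01]]
```

View pics/side0.png

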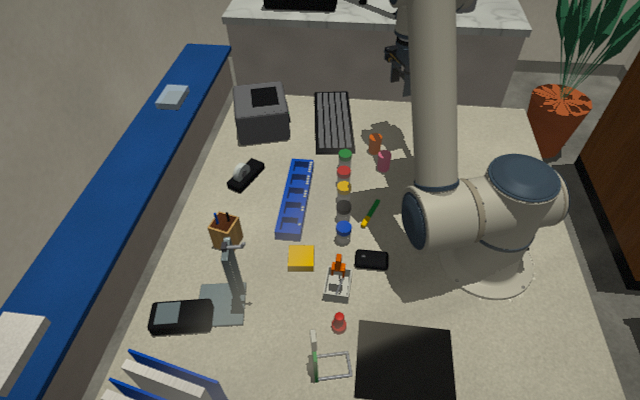

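View pics/top0.png

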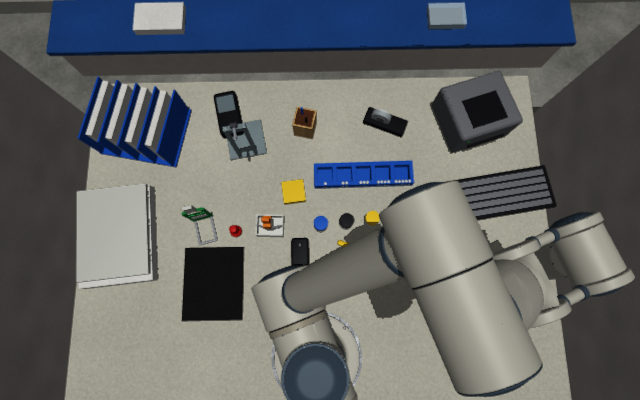

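The side view shows the bracket at about (320,360), the basket at (338,280), the stand at (235,265), the rack at (295,200), and five pots in a column at x≈344. The arm hides part of the top view, so I'll enlarge both pictures.

```bash
cat > h.py <<'E'
from bench import ctrl
import numpy as np, cv2
def cam(n):
    p=ctrl.camera_params(n); return p,np.array(p["pose"])
def pix(n,u,v,z):
    p,T=cam(n); d=T[:3,:3]@np.array([(u-p["cx"])/p["fx"],-(v-p["cy"])/p["fy"],-1]); o=T[:3,3]
    return o+d*(z-o[2])/d[2]
def proj(n,P):
    p,T=cam(n); c=T[:3,:3].T@(np.asarray(P,float)-T[:3,3]); return np.array([p["cx"]+p["fx"]*c[0]/-c[2],p["cy"]-p["fy"]*c[1]/-c[2]])
def tri(uv_s,uv_t):
    A=[];b=[]
    for n,(u,v) in(("side",uv_s),("top",uv_t)):
        p,T=cam(n); d=T[:3,:3]@np.array([(u-p["cx"])/p["fx"],-(v-p["cy"])/p["fy"],-1]); d/=np.linalg.norm(d)
        M=np.eye(3)-np.outer(d,d); A.append(M); b.append(M@T[:3,3])
    return np.linalg.lstsq(np.vstack(A),np.hstack(b),rcond=None)[0]
def crop(img,x,y,w,h,s,name):
    cv2.imwrite(name,cv2.resize(img[y:y+h,x:x+w],None,fx=s,fy=s,interpolation=cv2.INTER_CUBIC))
def down(yaw):  # tool pointing down, closing line (tool y) at yaw deg from world x
    c,s=np.cos(np.radians(yaw)),np.sin(np.radians(yaw)); y=np.array([c,s,0]); z=np.array([0,0,-1.])
    return np.column_stack([np.cross(y,z),y,z])
E
python3 - <<'E'
from h import *
s=cv2.imread("pics/side0.png"); t=cv2.imread("pics/top0.png")
a=cv2.resize(s[220:390,190:370],None,fx=3.3,fy=3.3,interpolation=cv2.INTER_CUBIC); cv2.imwrite("pics/a.png",a)
crop(t,170,80,260,180,3.0,"pics/b.png")
E
```

```text
(no output)
```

View pics/a.png

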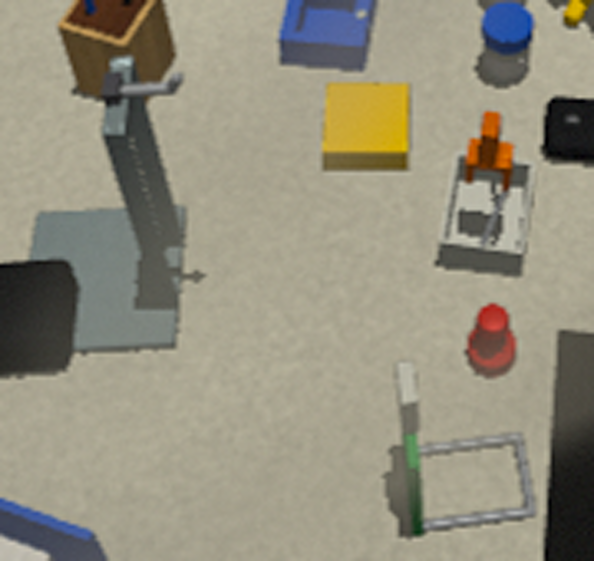

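View pics/b.png

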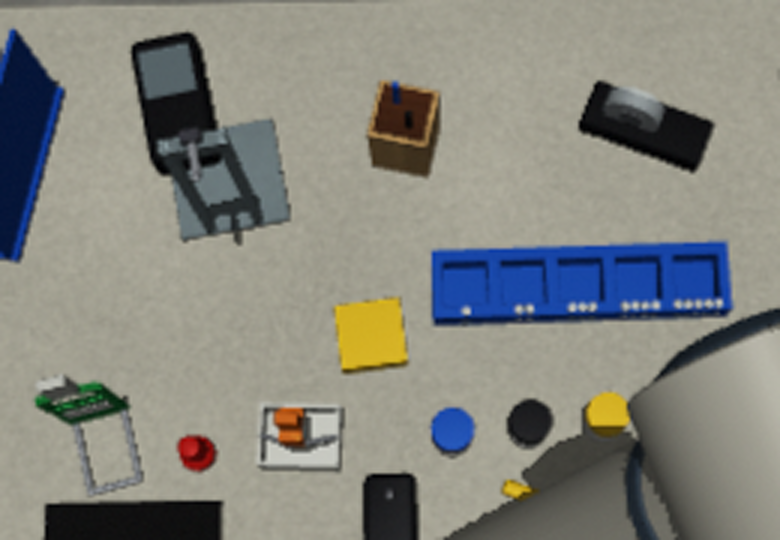

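Bracket: tab top at crop a (404,366), loop front corners at (521,438) and (530,513). Stand: peg runs (120,88)→(178,80) in a and (190,135)→(195,175) in b. I'll fit poses from both views.

```bash
cat > fit0.py <<'E'
from h import *
from scipy.optimize import least_squares
A=lambda u,v:("side",190+(u+.5)/3.3-.5,220+(v+.5)/3.3-.5)
B=lambda u,v:("top",170+(u+.5)/3-.5,80+(v+.5)/3-.5)
def fit(name,cs,x0):
    def P(q,p): c,s=np.cos(q[2]),np.sin(q[2]); return [q[0]+c*p[0]-s*p[1],q[1]+s*p[0]+c*p[1],p[2]]
    f=lambda q:np.concatenate([proj(n,P(q,p))-[u,v] for (n,u,v),p in cs])
    r=least_squares(f,x0,loss="soft_l1"); print(name,r.x[:2].round(4),"yaw",np.degrees(r.x[2]).round(1)); print(f(r.x).reshape(-1,2).round(1).tolist())
fit("bracket",[(A(404,367),(0,0,.193)),(A(521,438),(-.089,-.028,.004)),(A(530,513),(-.089,.028,.004)),(A(420,448),(-.004,-.028,.004)),(A(425,526),(-.004,.028,.004)),
 (B(52,382),(0,0,.193)),(B(92,488),(-.089,.028,.004)),(B(137,478),(-.089,-.028,.004))],[.45,.35,0])
fit("stand",[(A(118,61),(0.008,-.034,.262)),(A(113,133),(0,.034,.25)),(A(177,79),(-.038,0,.281)),(B(195,176),(-.041,0,.276)),(B(160,147),(0,.034,.262)),(B(226,139),(0,-.034,.262)),
 (B(209,233),(0,.034,0)),(B(263,222),(0,-.034,0))],[.6,.25,0])
fit("basket",[(A(491,114),(0,0,.154)),(A(440,264),(.035,.045,0)),(A(519,272),(-.035,.045,0)),(B(257,468),(-.035,.045,0)),(B(342,470),(-.035,-.045,0)),(B(263,404),(.035,.045,.04)),(B(342,406),(.035,-.045,.04)),(B(290,416),(0,0,.154))],[.45,.15,0])
fit("rack",[(B(431,323),(-.04,.17,0)),(B(732,314),(-.04,-.17,0)),(B(432,252),(.04,.17,.038)),(B(727,242),(.04,-.17,.038)),(A(279,66),(.04,.17,0)),(A(363,70),(-.04,.17,0))],[.55,-.1,0])
s=cv2.imread("pics/side0.png");hsv=cv2.cvtColor(s,cv2.COLOR_BGR2HSV)
for n,g in dict(green=(345,155),red=(344,171),yellow=(344,186),black=(344,206),blue=(344,228)).items(): print(n,pix("side",*g,.07).round(3),s[g[1],g[0]])
for n,g in dict(yellow=(608,411),black=(530,420),blue=(453,428)).items():print(n,pix(*B(*g),.07).round(3))
for n,g in dict(stamp=(196,452),notes=(371,333)).items():print(n,pix(*B(*g),.03).round(3))
E
python3 fit0.py
```

```text
bracket [0.4608 0.3804] yaw 11.8
[[0.0, 2.0], [0.6, -0.0], [0.8, -0.3], [-2.1, -0.3], [-2.0, -1.3], [-0.4, -0.9], [-0.6, 1.6], [0.7, 1.3]]
stand [0.6813 0.2304] yaw 6.7
[[0.0, -2.0], [1.1, 3.0], [-1.8, -0.7], [-0.4, 0.5], [-0.6, 0.2], [0.4, -0.0], [-0.4, -1.0], [0.7, 0.2]]
basket [0.4252 0.1474] yaw -2.7
[[0.0, 1.7], [-0.4, -0.7], [0.5, 0.7], [2.3, 0.2], [0.4, 0.3], [-0.1, -0.7], [0.4, -0.6], [-0.5, 0.3]]
rack [ 0.5998 -0.1707] yaw 0.7
[[0.8, 0.4], [-2.2, 0.6], [-0.3, -1.1], [-0.0, -0.6], [0.4, -0.8], [0.1, 0.1]]
green [ 0.447 -0.341  0.07 ] [ 67 130  61]
red [ 0.443 -0.259  0.07 ] [ 54  63 165]
yellow [ 0.437 -0.188  0.07 ] [ 44 165 200]
black [ 0.43  -0.101  0.07 ] [53 55 59]
blue [ 0.422 -0.013  0.07 ] [166  81  35]
yellow [ 0.44  -0.191  0.07 ]
black [ 0.431 -0.105  0.07 ]
blue [ 0.424 -0.021  0.07 ]
stamp [0.408 0.266 0.03 ]
notes [0.541 0.07  0.03 ]
```

```bash
cat > /tmp/x.py <<'E'
from h import *
B=lambda u,v:("top",170+(u+.5)/3-.5,80+(v+.5)/3-.5)
A=lambda u,v:("side",190+(u+.5)/3.3-.5,220+(v+.5)/3.3-.5)
a,b,c=[pix(*q,.008) for q in(B(183,240),B(290,217),B(275,120))]
f=lambda d:np.degrees(np.arctan2(d[1],d[0])).round(1)
print("foot",a.round(3),b.round(3),c.round(3),f(a-b)-90,f(c-b))
p,q=pix(*A(185,208),.008),pix(*A(177,347),.008); print("footside",p.round(3),q.round(3),f(q-p)-90)
print("peg tip",tri(A(178,80)[1:],B(195,176)[1:]).round(4), "tabtop bracket",tri(A(404,367)[1:],B(52,382)[1:]).round(4),"basket",tri(A(491,114)[1:],B(289,416)[1:]).round(4))
E
cp /tmp/x.py x.py; python3 x.py
```

```text
foot [0.663 0.292 0.008] [0.689 0.166 0.008] [0.812 0.185 0.008] 11.700000000000003 8.9
footside [0.687 0.17  0.008] [0.662 0.296 0.008] 11.200000000000003
peg tip [0.6408 0.2244 0.2761] tabtop bracket [0.4593 0.378  0.1964] basket [0.4253 0.146  0.1595]
```

Stand ≈ (0.680, 0.231) with yaw ≈ 11.2°; the foot edges and the peg tip agree on this. Bracket ≈ (0.460, 0.380) with yaw 11.8°. All five pots are present. Grasping the bracket now.

```bash
cat >> h.py <<'E'
def best(p,yaw):
    c=[(abs(j[5]),y) for y in (yaw,yaw+180) if (j:=ctrl.ik(p,down(y))) is not None]
    return down(min(c)[1])
def state(m=""): print(m,"t",round(ctrl.current_t(),1),"tcp",np.round(ctrl.current_tool_pos(),4),"w",round(ctrl.current_grip_width(),3),"F",np.round(ctrl.current_contact_force(),1),"g",round(ctrl.current_grasp_force(),1))
E
python3 - <<'E'
from h import *
x,y=.460,.3795
R=best([x,y,.30],11.8)
ctrl.goto([x,y,.30],R); print(np.round(ctrl.current_q(),0)); ctrl.command_gripper(.7)
print(ctrl.move_l([x,y,.157],.12,contact_N=6)); state()
ctrl.command_gripper(0); state("grip")
ctrl.move_l([x,y,.30],.15); state("lift")
cv2.imwrite("pics/s1.png",im:=ctrl.read_camera("side")); cv2.imwrite("pics/t1.png",im2:=ctrl.read_camera("top"))
crop(im,230,180,200,150,4,"pics/s1c.png")
E
```

```text
[34. 22. 74. -0. 84. 22.]
False
 t 5.4 tcp [0.4603 0.3797 0.1577] w 0.701 F [-0.  -0.6  0.1] g 0.0
grip t 6.2 tcp [0.46   0.3795 0.1569] w 0.129 F [ 0.2  0.7 -0.7] g 30.0
lift t 7.3 tcp [0.4596 0.3792 0.299 ] w 0.131 F [-1.  -0.5 -2.1] g 30.0
```

View pics/s1.png

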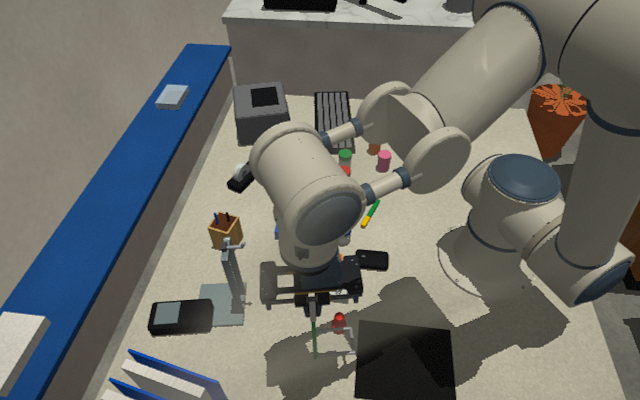

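The bracket is held by its tab (12 mm width, picked-up weight about 2 N), hanging below the gripper at about (315,330) in the picture. Threading it on the peg.

Run:
```python
from h import *
yaw=11.2; d=np.array([np.cos(np.radians(yaw)),np.sin(np.radians(yaw)),0]); pg=np.array([.665,.228,0])
z=np.array([0,0,1.]); R=ctrl.current_eef_rot(); Rn=down(yaw) if R[0,1]>0 else down(yaw+180)
ctrl.move_l(pg-.09*d+.318*z,.18,ori=Rn); state()
print(ctrl.move_l(pg+.318*z,.06,contact_N=4)); state("in")
cv2.imwrite("pics/s2.png",ctrl.read_camera("side")); t=ctrl.read_camera("top"); 
crop(cv2.imread("pics/s2.png"),170,200,190,150,4,"pics/s2c.png")
```

```text
t 8.7 tcp [0.5762 0.2112 0.3179] w 0.132 F [ 0.4  1.  -2.3] g 30.0
False
in t 10.4 tcp [0.6648 0.228  0.3182] w 0.134 F [ 0.2 -0.1 -2.3] g 30.0
```

View pics/s2c.png

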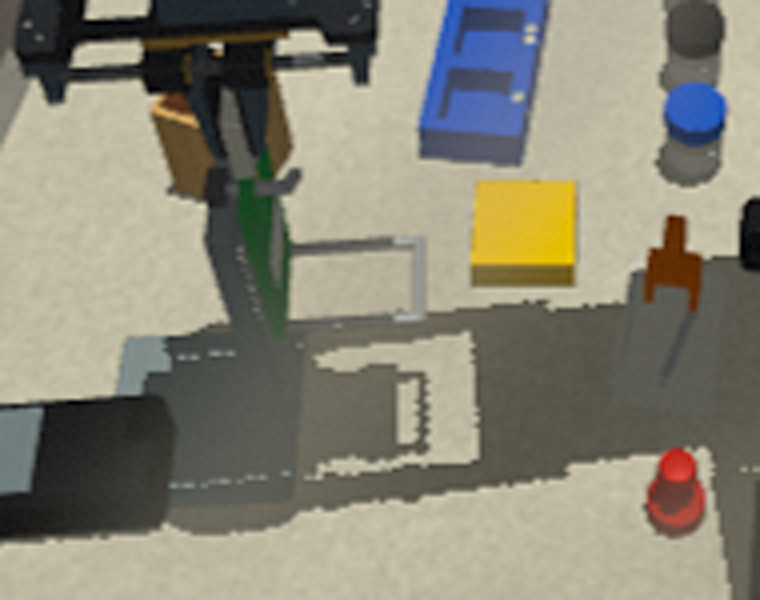

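The peg's upturned end (295,180) comes out in front of the green plate, so the eye is threaded. Lowering and releasing.

Run:
```python
from h import *
p=ctrl.current_tool_pos(); 
print(ctrl.move_l([p[0],p[1],.285],.03,contact_N=1.5)); state("down")
ctrl.command_gripper(.5); ctrl.sleep(.3); state("open")
p=ctrl.current_tool_pos(); ctrl.move_l([p[0],p[1],.40],.12); ctrl.sleep(.3)
R=best([.425,.146,.30],90-2.7); ctrl.goto([.46,.06,.35],R); state()
s,t=ctrl.read_camera("side"),ctrl.read_camera("top")
cv2.imwrite("pics/s3.png",s);cv2.imwrite("pics/t3.png",t)
a=cv2.resize(s[220:340,200:370],None,fx=3.2,fy=3.2,interpolation=cv2.INTER_CUBIC)
b=cv2.resize(t[100:240,200:340],None,fx=384/140,fy=384/140,interpolation=cv2.INTER_CUBIC)
cv2.imwrite("pics/c3.png",np.hstack([a,b])[:, :]); print(a.shape,b.shape)
```

```text
True
down t 11.2 tcp [0.6648 0.228  0.2951] w 0.131 F [0.3 0.6 5.1] g 30.0
open t 12.2 tcp [0.6644 0.2279 0.2947] w 0.498 F [ 0.6 -0.4  0.9] g 0.0
 t 15.0 tcp [0.4605 0.0601 0.3502] w 0.499 F [-0.  -0.6 -0.1] g 0.0
(384, 544, 3) (384, 384, 3)
```

```bash
python3 -c "
import cv2;i=cv2.imread('pics/c3.png');print(i.shape);cv2.imwrite('pics/c3v.png',i[:,:800])"
```

```text
(384, 928, 3)
```

```bash
python3 -c "
import cv2;i=cv2.imread('pics/c3.png');cv2.imwrite('pics/c3v.png',cv2.resize(i,(800,331),interpolation=cv2.INTER_AREA))"
```

```text
(no output)
```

View pics/c3v.png

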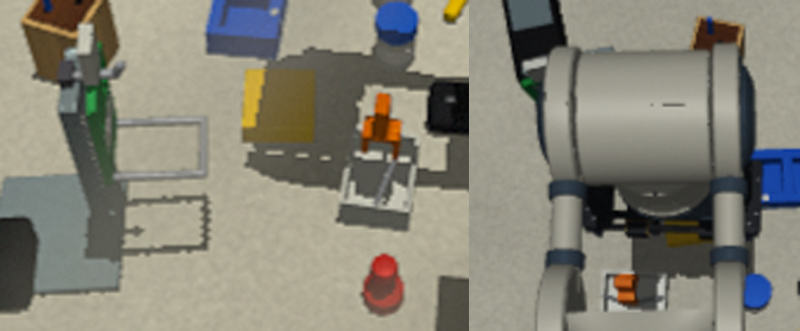

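The bracket hangs free on the peg, with its loop front bar at (205,118)–(206,178) in the crop. Computing the bar position and grasping the basket.

Run:
```python
from h import *
k=3.2*800/928
for uv in((205,119),(206,177)): print(pix("side",200+uv[0]/k,220+uv[1]/k,.134).round(4))
th=np.radians(11.2);d=np.array([np.cos(th),np.sin(th)]);
l=np.radians(5); ex=-.089*np.cos(l)+.125*np.sin(l); ez=-.125*np.cos(l)-.089*np.sin(l); print("pred",(np.array([.665,.228])+ex*d).round(4),.27+ez)
x,y=.4255,.1465
R=best([x,y,.25],90-2.7); ctrl.goto([x,y,.25],R); ctrl.command_gripper(.6)
print(ctrl.move_l([x,y,.122],.12,contact_N=6)); state()
ctrl.command_gripper(0); state("grip"); p=ctrl.current_tool_pos()
ctrl.move_l([p[0],p[1],.30],.15); state("lift")
```

```text
[0.5906 0.1761 0.134 ]
[0.5772 0.2378 0.134 ]
pred [0.5887 0.2129] 0.13771880163399025
False
 t 17.3 tcp [0.4258 0.1466 0.1225] w 0.597 F [-0.6 -0.8  0.1] g 0.0
grip t 17.9 tcp [0.4254 0.1465 0.122 ] w 0.262 F [ 0.5 -1.1 -0.3] g 30.0
lift t 19.2 tcp [0.425  0.1464 0.2993] w 0.258 F [ 0.9 -0.7 -1. ] g 30.0
```

Run:
```python
from h import *
yaw=11.5; th=np.radians(yaw); d=np.array([np.cos(th),np.sin(th),0]); bar=np.array([.586,.209,0]); z=np.array([0,0,1.])
R=ctrl.current_eef_rot(); s=np.sign(R[1,1]); Rn=down(90+yaw if s>0 else 270+yaw)
ctrl.move_l(bar-.12*d+.25*z,.15,ori=Rn)
ctrl.move_l(bar-.12*d+.197*z,.1)
print(ctrl.move_l(bar+.197*z,.06,contact_N=3)); state("over")
s=ctrl.read_camera("side"); t=ctrl.read_camera("top"); cv2.imwrite("pics/s4.png",s); cv2.imwrite("pics/t4.png",t)
crop(s,200,215,130,95,6,"pics/s4c.png")
```

```text
False
over t 22.7 tcp [0.5858 0.209  0.1971] w 0.26 F [-1.1  0.2 -1.1] g 30.0
```

View pics/s4c.png

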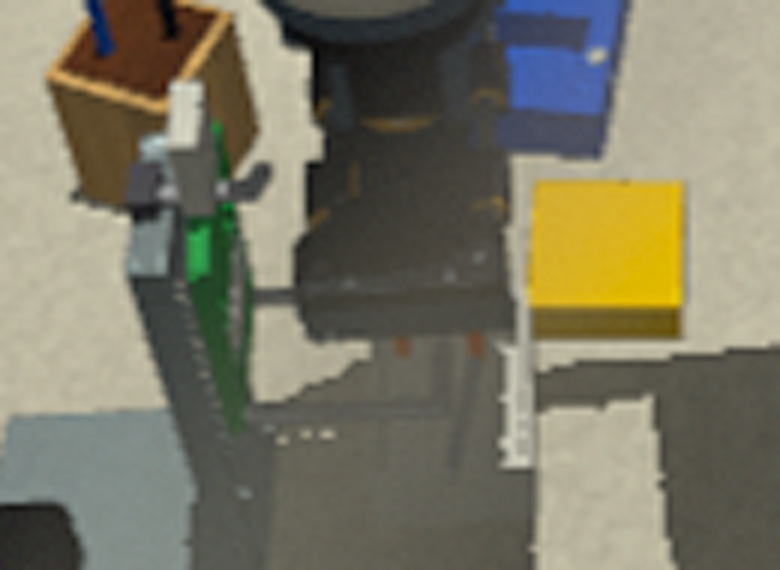

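Hook legs at (403,345) and (475,345) straddle the front bar (column ≈441), so it's centred. Lowering.

Run:
```python
from h import *
p=ctrl.current_tool_pos()
print(ctrl.move_l([p[0],p[1],.146],.03,contact_N=1.2)); state("down")
ctrl.command_gripper(.45); ctrl.sleep(.3); state("open")
p=ctrl.current_tool_pos(); ctrl.move_l([p[0],p[1],.27],.1); 
ctrl.goto([.47,-.10,.32],best([.47,-.10,.32],0)); state()
s=ctrl.read_camera("side"); t=ctrl.read_camera("top"); cv2.imwrite("pics/s5.png",s); cv2.imwrite("pics/t5.png",t)
crop(s,200,130,200,150,4,"pics/s5c.png")
```

```text
True
down t 24.0 tcp [0.5863 0.2091 0.159 ] w 0.255 F [3.2 0.4 3.3] g 30.0
open t 24.7 tcp [0.5854 0.2089 0.1588] w 0.448 F [-0.4  0.4 -0. ] g 0.0
 t 27.3 tcp [ 0.4703 -0.0996  0.3198] w 0.451 F [ 0.5 -0.4  0.3] g 0.0
```

View pics/s5c.png

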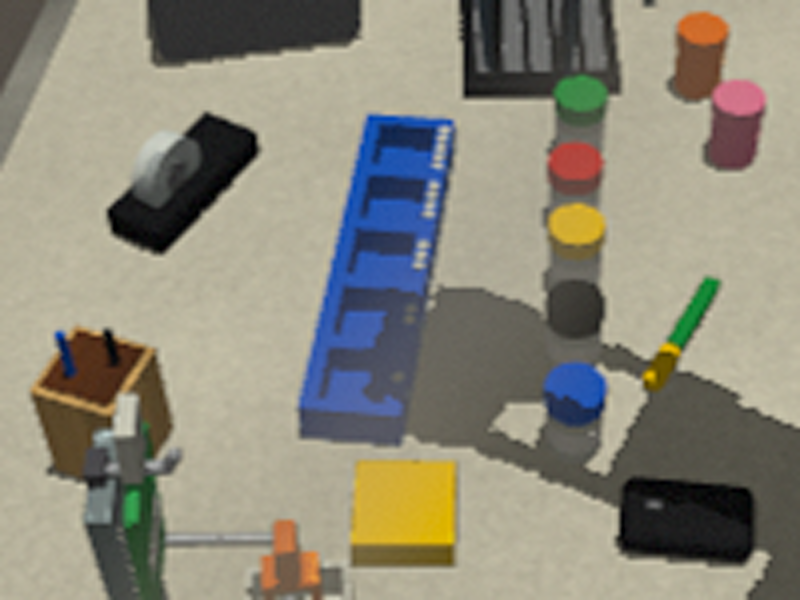

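View pics/t5.png

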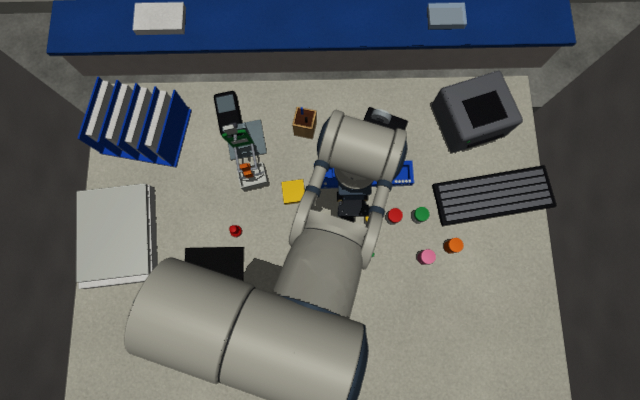

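The basket hangs on the loop (tab at crop (286,540)). All five pots have a clear line of sight, with caps at (580,93), (575,160), (577,224), (575,300) and (575,390). Refining the rack pose and building a cap detector.

```bash
cat >> h.py <<'E'
COL=dict(red=((170,10),110,60),yellow=((20,35),110,80),green=((45,85),70,50),blue=((100,125),110,50),black=None)
def locate(c,im,z=.064,roi=((.33,-.45),(.33,.08),(.52,.08),(.52,-.45))):
    hsv=cv2.cvtColor(im,cv2.COLOR_BGR2HSV); h,s,v=[hsv[...,i].astype(int) for i in range(3)]
    if c=="black": m=(v<70)
    else:
        (a,b),sm,vm=COL[c]; m=((h>=a)|(h<=b) if a>b else (h>=a)&(h<=b))&(s>sm)&(v>vm)
    r=np.zeros(m.shape,np.uint8); cv2.fillPoly(r,[np.int32([proj("side",(x,y,.06)) for x,y in roi])],1)
    n,_,st,ce=cv2.connectedComponentsWithStats((m&(r>0)).astype(np.uint8),connectivity=4)
    o=[(st[i,4],*ce[i],st[i,2],st[i,3]) for i in range(1,n) if 40<st[i,4]<450 and st[i,2]<22 and st[i,3]<22]
    if not o: return None
    a,u,vv,w,hh=max(o); return pix("side",u,vv,z),a,(w,hh),(round(u,1),round(vv,1))
E
python3 - <<'E'
from fit0 import *
S=lambda u,v:("side",200+(u+.5)/4-.5,130+(v+.5)/4-.5)
print("----")
fit("rack",[(B(431,323),(-.04,.17,0)),(B(732,314),(-.04,-.17,0)),(B(432,252),(.04,.17,.038)),(B(727,242),(.04,-.17,.038)),(A(279,66),(.04,.17,0)),(A(363,70),(-.04,.17,0)),
(S(368,116),(.04,-.17,.038)),(S(454,121),(-.04,-.17,.038)),(S(302,408),(.04,.17,.038)),(S(404,416),(-.04,.17,.038)),(S(301,438),(.04,.17,0)),(S(401,443),(-.04,.17,0))],[.6,-.17,0])
# pocket mouths in top view crop b: centre of hole 1..4
for i,(q) in enumerate([(466,285),(523,283),(581,281),(638,279),(697,277)]): print(i+1,pix(*B(*q),.038).round(4))
im=cv2.imread("pics/s5.png")
for c in COL: print(c,locate(c,im))
E
```

```text
bracket [0.4608 0.3804] yaw 11.8
[[0.0, 2.0], [0.6, -0.0], [0.8, -0.3], [-2.1, -0.3], [-2.0, -1.3], [-0.4, -0.9], [-0.6, 1.6], [0.7, 1.3]]
stand [0.6813 0.2304] yaw 6.7
[[0.0, -2.0], [1.1, 3.0], [-1.8, -0.7], [-0.4, 0.5], [-0.6, 0.2], [0.4, -0.0], [-0.4, -1.0], [0.7, 0.2]]
basket [0.4252 0.1474] yaw -2.7
[[0.0, 1.7], [-0.4, -0.7], [0.5, 0.7], [2.3, 0.2], [0.4, 0.3], [-0.1, -0.7], [0.4, -0.6], [-0.5, 0.3]]
rack [ 0.5998 -0.1707] yaw 0.7
[[0.8, 0.4], [-2.2, 0.6], [-0.3, -1.1], [-0.0, -0.6], [0.4, -0.8], [0.1, 0.1]]
green [ 0.447 -0.341  0.07 ] [ 67 130  61]
red [ 0.443 -0.259  0.07 ] [ 54  63 165]
yellow [ 0.437 -0.188  0.07 ] [ 44 165 200]
black [ 0.43  -0.101  0.07 ] [53 55 59]
blue [ 0.422 -0.013  0.07 ] [166  81  35]
yellow [ 0.44  -0.191  0.07 ]
black [ 0.431 -0.105  0.07 ]
blue [ 0.424 -0.021  0.07 ]
stamp [0.408 0.266 0.03 ]
notes [0.541 0.07  0.03 ]
----
rack [ 0.5987 -0.1705] yaw 0.8
[[0.8, 0.8], [-2.3, 0.8], [-0.4, -0.7], [-0.1, -0.4], [0.8, -0.7], [0.5, 0.2], [-0.3, -0.8], [0.1, -0.6], [-1.2, -0.1], [-1.0, -0.0], [0.2, -0.2], [0.3, 0.7]]
1 [ 0.5939 -0.0394  0.038 ]
2 [ 0.595  -0.1045  0.038 ]
3 [ 0.5962 -0.1707  0.038 ]
4 [ 0.5974 -0.2358  0.038 ]
5 [ 0.5985 -0.3033  0.038 ]
red (array([ 0.44623731, -0.26973455,  0.064     ]), np.int32(106), (np.int32(14), np.int32(9)), (np.float64(343.4), np.float64(170.1)))
yellow (array([ 0.43785564, -0.18976152,  0.064     ]), np.int32(151), (np.int32(14), np.int32(14)), (np.float64(343.8), np.float64(186.9)))
green (array([ 0.4490413 , -0.35891734,  0.064     ]), np.int32(106), (np.int32(14), np.int32(10)), (np.float64(344.8), np.float64(152.9)))
blue (array([ 0.42441558, -0.01840477,  0.064     ]), np.int32(187), (np.int32(15), np.int32(15)), (np.float64(343.3), np.float64(227.8)))
black (array([ 0.43132592, -0.10175874,  0.064     ]), np.int32(169), (np.int32(14), np.int32(15)), (np.float64(343.4), np.float64(207.0)))
```

Detector and rack agree to a few mm. Red pot first: I'll squeeze along y to centre it, regrip along x and place.

```bash
cat > pot.py <<'E'
from h import *
RC=np.array([.5977,-.1705]); RY=.8; t=np.radians(RY); ax=np.array([-np.sin(t),np.cos(t)])
hole=lambda i: RC+ax*.066*(3-i)
VP=[.47,-.10,.32]
def view():
    ctrl.goto(VP,best(VP,0)); ctrl.sleep(.2); return ctrl.read_camera("side")
def place(i):
    h=hole(i)
    for dx,dy in((0,0),(.003,0),(-.003,0),(0,.003),(0,-.003)):
        ctrl.move_l([h[0]+dx,h[1]+dy,.095],.12); hit=ctrl.move_l([h[0]+dx,h[1]+dy,.054],.035,contact_N=5); state(f"  place {dx,dy} {hit}")
        if ctrl.current_tool_pos()[2]<.062: return True
    return False
def run(c,i,im):
    r=locate(c,im); print(c,r)
    p=r[0][:2]
    if r[2][1]<=11: p=pix("side",*r[3],.070)[:2]
    print("  at",p.round(4))
    R=best([*p,.15],90); ctrl.goto([*p,.16],R); ctrl.command_gripper(.68)
    if ctrl.move_l([*p,.042],.12,contact_N=6): state("HIT"); return False
    ctrl.command_gripper(0); state("  cy"); ctrl.command_gripper(.70)
    ctrl.move_l([*p,.12],.15); R=best([*p,.15],RY); ctrl.goto([*p,.12],R); ctrl.command_gripper(.85)
    if ctrl.move_l([*p,.042],.12,contact_N=6): state("HIT2"); return False
    ctrl.command_gripper(0); state("  cx")
    if ctrl.current_grip_width()<.4: print("MISSED"); return False
    ctrl.move_l([*p,.15],.15); h=hole(i); ctrl.move_l([*h,.15],.2,ori=down(RY) if R[0,1]>0 else down(RY+180))
    ok=place(i)
    if not ok: return False
    ctrl.command_gripper(.75); q=ctrl.current_tool_pos(); ctrl.move_l([q[0],q[1],.18],.15); state("  done"); return True
E
python3 - <<'E'
from pot import *
run("red",1,cv2.imread("pics/s5.png"))
im=view(); cv2.imwrite("pics/s6.png",im); crop(im,200,130,200,150,4,"pics/s6c.png")
for c in COL: print(c,locate(c,im))
E
```

```text
red (array([ 0.44623731, -0.26973455,  0.064     ]), np.int32(106), (np.int32(14), np.int32(9)), (np.float64(343.4), np.float64(170.1)))
  at [ 0.4458 -0.2634]
  cy t 30.6 tcp [ 0.4461 -0.2637  0.0424] w 0.517 F [-0.4 -0.2  5.2] g 30.0
  cx t 35.0 tcp [ 0.4459 -0.2635  0.0422] w 0.522 F [ 0.7 -0.3  3.9] g 30.0
  place (0, 0) False t 39.3 tcp [ 0.596  -0.0385  0.0542] w 0.519 F [ 0.3  0.8 -1.4] g 30.0
  done t 40.8 tcp [ 0.5954 -0.0384  0.1792] w 0.752 F [-0.5 -0.4  0.3] g 0.0
red None
yellow (array([ 0.4377095 , -0.18997118,  0.064     ]), np.int32(148), (np.int32(14), np.int32(14)), (np.float64(343.8), np.float64(186.9)))
green (array([ 0.42666394, -0.37520162,  0.064     ]), np.int32(92), (np.int32(13), np.int32(9)), (np.float64(351.4), np.float64(150.4)))
blue (array([ 0.42434411, -0.01826508,  0.064     ]), np.int32(188), (np.int32(15), np.int32(15)), (np.float64(343.3), np.float64(227.9)))
black (array([ 0.43131943, -0.10168442,  0.064     ]), np.int32(169), (np.int32(14), np.int32(15)), (np.float64(343.4), np.float64(207.0)))
```

View pics/s6c.png

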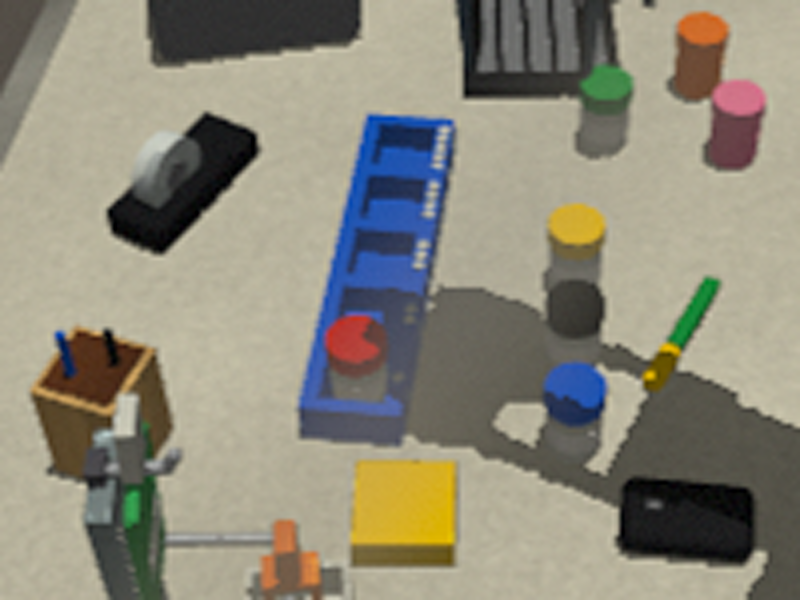

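Red stands in hole 1 (355,345). The green pot was knocked aside to (605,90) but is upright and has been relocated. Continuing with a fresh picture before each pick.

Run:
```python
from pot import *
for c,i in(("yellow",2),("green",3),("blue",4),("black",5)):
    im=view()
    if not run(c,i,im): break
im=view(); t=ctrl.read_camera("top"); cv2.imwrite("pics/s7.png",im); crop(im,190,130,190,145,4,"pics/s7c.png"); state()
```

```text
yellow (array([ 0.43766509, -0.189756  ,  0.064     ]), np.int32(149), (np.int32(14), np.int32(14)), (np.float64(343.8), np.float64(186.9)))
  at [ 0.4377 -0.1898]
  cy t 45.5 tcp [ 0.438  -0.19    0.0424] w 0.523 F [ 0.1 -0.8  6.3] g 30.0
  cx t 49.9 tcp [ 0.4378 -0.1899  0.0422] w 0.52 F [ 0.6 -0.3  3.8] g 30.0
  place (0, 0) False t 53.7 tcp [ 0.5969 -0.1046  0.0542] w 0.521 F [ 0.1 -0.1 -2. ] g 30.0
  done t 55.2 tcp [ 0.5963 -0.1044  0.1791] w 0.747 F [-0.5  0.3 -1. ] g 0.0
green (array([ 0.42666394, -0.37520162,  0.064     ]), np.int32(92), (np.int32(13), np.int32(9)), (np.float64(351.4), np.float64(150.4)))
  at [ 0.4263 -0.3681]
  cy t 59.3 tcp [ 0.4266 -0.3684  0.0424] w 0.525 F [ 0.7 -1.3  5.6] g 30.0
  cx t 63.7 tcp [ 0.4264 -0.3682  0.0422] w 0.518 F [0.2 0.5 3.6] g 30.0
  place (0, 0) False t 68.0 tcp [ 0.5978 -0.1705  0.0542] w 0.52 F [ 0.1  0.6 -0.7] g 30.0
  done t 69.5 tcp [ 0.5972 -0.1703  0.1791] w 0.753 F [ 0.3  0.3 -0.6] g 0.0
blue (array([ 0.42434411, -0.01826508,  0.064     ]), np.int32(188), (np.int32(15), np.int32(15)), (np.float64(343.3), np.float64(227.9)))
[... 470 characters left out ...]
4(207.1)))
  at [ 0.4312 -0.1014]
  cy t 88.7 tcp [ 0.4315 -0.1016  0.0423] w 0.521 F [ 0.2 -1.5  4.1] g 30.0
  cx t 93.1 tcp [ 0.4315 -0.1015  0.0422] w 0.519 F [0.6 0.3 4. ] g 30.0
  place (0, 0) True t 96.6 tcp [ 0.5997 -0.3021  0.0786] w 0.521 F [0.5 1.4 7.1] g 30.0
  place (0.003, 0) True t 97.5 tcp [ 0.6027 -0.3021  0.0785] w 0.52 F [1.4 1.7 8.1] g 30.0
  place (-0.003, 0) True t 98.4 tcp [ 0.5968 -0.3022  0.0786] w 0.519 F [2.7 0.3 1. ] g 30.0
  place (0, 0.003) False t 100.0 tcp [ 0.5997 -0.2996  0.0542] w 0.52 F [ 0.9 -0.3 -1.7] g 30.0
  done t 101.5 tcp [ 0.5991 -0.2992  0.179 ] w 0.752 F [ 0.2 -0.2 -0.3] g 0.0
 t 102.9 tcp [ 0.4702 -0.1004  0.3195] w 0.751 F [ 0.4  0.9 -0.1] g 0.0
```

View pics/s7c.png

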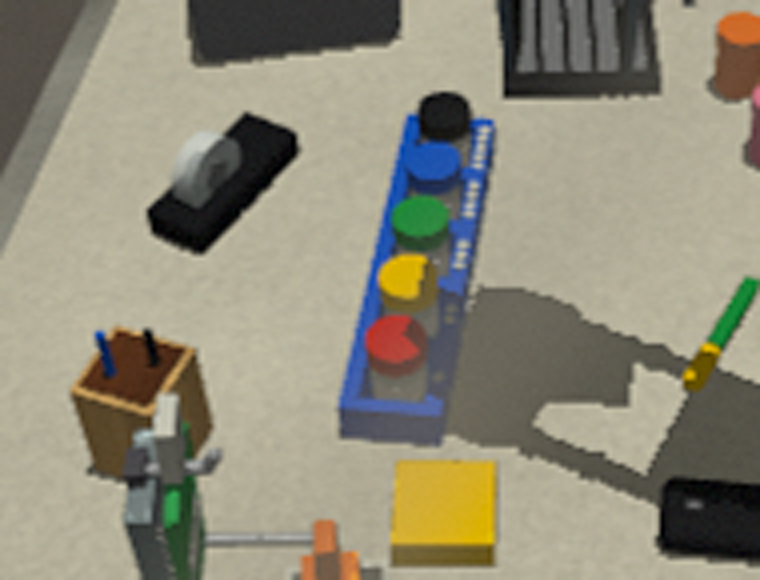

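All five pots stand in their holes in order (red (397,345) up to black (443,115)), and the bracket and basket haven't moved. Handing in.

```bash
python3 -c "
from bench import ctrl
print(ctrl.sign_off(), ctrl.current_t())"
```

```text
the job is handed in; nothing more can be done
the job is handed in; nothing more can be done
```

The job is handed in at about 103 s on the clock: the bracket hangs on the peg with its loop pointing out, the basket hangs on the loop, and all five pots stand in holes 1–5 in order. `sign_off` did not return a verdict.

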